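# Unplug the charger in the bedside charging cupboard

## Task

A guest is checking out: swing the little bedside charging cupboard's door wide open by its handle, about square to the cupboard, and leave it open, then pull the box-shaped charger out of its socket and lay it down flat inside the wooden tray, without dropping it from a height. Leave the round night-light plugged in, and leave the glass, bottle and everything else on the desk standing where they are.

Things in the scene. Friction and masses are not known exactly. Their poses are not given: they have to be found in the camera images.
- cupboard: Fixed wooden charging cupboard, 200 wide (y) x 220 deep (x) x 198 high. Origin: on the desk, middle of the front plane (the closed door's inner face); x points into it, away from the robot, y to its left, z up. Side walls 10 thick, outer faces at y = +-100: 115 high for the first 100 of depth, 180 high behind that. Open above at the front, roofed behind.
- door (a joint): Door angle, rad: 0 shut, growing as its free edge swings out to the robot (clockwise from above), 1.57 square open, limit 1.9. Starts shut or ajar (up to 0.25). No latch; stays where left, friction about 0.15 N m. The upright door is 200 wide, 15 thick, its top 140 above the desk, hinged at the cupboard's left front edge (cupboard x = 0, y = +100).
- door_handle (a point): Middle of the handle, a vertical steel bar 12 in diameter, 150 from the hinge, its axis 35 in front of the door's outer face (50 from its inner face). The bar spans 63 to 123 above the desk (this point: 93), with a 12 thick stub to the door at each end. Pinch it from above, fingers either side along the door. Turns with the door: x into the cupboard, y along the door to the hinge.
- roof_edge (a point): Middle of the lower front edge of the cupboard's fixed roof shelf: cupboard x = 100, 180 above the desk. The shelf is 18 thick, 200 wide and runs back from here to x = 220. A gripper pointing straight down at a plug hits it, so tilt the tool to lie along the plug.
- socket_face (a point): Middle of the sloping steel socket face inside the cupboard: cupboard x = 110, y = 0, 65 above the desk. The face's normal leans 34 degrees from vertical towards the door. Two sockets, mouths at cupboard y = +36 and -36 from here; one holds the charger, the other the night-light, either way round.
- door_lip (a point): Middle of the lower inner edge of a guard lip on the door: 8 thick, along the door's top from 60 to 185 from the hinge, reaching 50 inward from the door's inner face, underside 132 above the desk. Shut, it overhangs the plugs so that they cannot be drawn out; it swings away with the door.
- door_hinge (a point): Point on the door's vertical hinge line, 74 above the desk. The point turns with the door.
- charger: Box-shaped white charger, about 140 g: body 85 long (z) x 36 wide (y) x 44 thick (x). Origin: centre of the body's underside, on the socket face; z points out of the socket, 34 deg from vertical towards the robot at first; y level. A grey shank below, 16 x 24 x 26 long, is held by sprung rollers: a pull along z of 10 to 17 N frees it; clear of the socket after 30. 30 free beside its y faces.
- charger_top (a point): Middle of the charger's free end, 85 from its origin along z.
- charger_foot (a point): End of the charger's shank, 26 below its origin (z = -26).
- nightlight: Round white plug-in night-light, 40 in diameter and 62 long with a domed end, in the other socket, same axes and origin as the charger. Must stay plugged in.
- tray: Fixed open tray of dark wood, 220 (x) x 170 (y) outside, 30 high, walls and floor 5 thick. Origin: centre of its underside, on the desk; z up.
- tumbler: Drinking glass, 68 in diameter, 90 high; origin centre of the base. Stands in front and to the right of the cupboard. Leave standing.
- bottle: Glass water bottle, 62 in diameter, 190 high; origin centre of the base. Stands close to the cupboard's right side. Leave standing.
- mug: White mug, 80 in diameter, 90 high, its handle at +y; origin centre of the base. Leave in place.
- notebook: Black notebook 140 (x) x 200 (y) x 16, flat on the desk; origin centre of the underside. Leave in place.
- remote: Black remote control 170 (x) x 45 (y) x 18, lying on a stack of magazines (30 high) at the left; origin centre of the underside. Leave in place.
- clock: Wooden bedside clock 50 (x) x 130 (y) x 75; origin centre of the underside. Leave in place.
- tissuebox: Grey tissue box 120 x 120 x 120 high; origin centre of the underside. Leave in place.

How it is judged:
On the way, in this order (a step that is already met when the one before it is completed fails the run):
1. the door is open to at least 1.2 rad (about 70 degrees) while the charger is still plugged in (value of joint door above 1.2 rad and distance of charger from where it was at the start of the episode below 0.01 m), for 0.2 s.
2. the charger is out of its socket (60 mm or more from where it was) with the door still open (distance of charger from where it was at the start of the episode above 0.06 m and value of joint door above 1.2 rad), for 0.1 s.
At the end, for the whole second after the job is handed in: The charger lies flat, still and released wholly inside the tray (both ends between its walls, under 50 mm above the desk); the door is open 1.2 rad or more; the night-light is within 10 mm of where it was (still plugged in), everything else within 30 mm (x of charger_top in the frame of tray between -0.106 and 0.106 m and y of charger_top in the frame of tray between -0.081 and 0.081 m and height (world z) of each of charger_top, charger_foot below 0.05 m and x of charger_foot in the frame of tray between -0.106 and 0.106 m and y of charger_foot in the frame of tray between -0.081 and 0.081 m and linear speed of charger below 0.02 m/s and contact force between the fingers and charger below 0.1 N and value of joint door above 1.2 rad and distance of nightlight from where it was at the start of the episode below 0.01 m and distance of each of tumbler, bottle, mug, notebook, remote, clock, tissuebox from where it was at the start of the episode below 0.03 m); the robot touches nothing.
It fails at once if the night-light was moved by more than 10 mm (distance of nightlight from where it was at the start of the episode above 0.01 m).
It fails at once if the charger was dropped from a height (falling faster than 0.9 m/s, out of the fingers) (linear speed of charger above 0.9 m/s and contact force between the fingers and charger below 0.05 N).
It fails at once if the glass, the bottle or the mug was moved by more than 30 mm or tipped (distance of any of tumbler, bottle, mug from where it was at the start of the episode above 0.03 m or angle between any of tumbler, bottle, mug's own z axis and vertical above 0.4 rad).
It fails at once if the notebook, remote control, clock or tissue box was moved by more than 30 mm (distance of any of notebook, remote, clock, tissuebox from where it was at the start of the episode above 0.03 m).
It also fails if it takes over 58 s, if anything falls off the work surface, if the arm or the gripper's body presses on something with over 40 N, if the wrist force passes 120 N, or if a joint passes its speed limit or range.

## Robot

A 6-joint arm with a two-finger parallel gripper is mounted at the origin on the work surface. World frame = base frame: x ahead of the robot, y to its left, z up, the work surface at z = 0. Lengths are in m, angles in rad, forces in N, time in s.
With the tool pointing down it reaches from about 0.425 to 0.95 m from the base axis. Payload 3.5 kg.
Tool frame: the origin (TCP) lies on the centre line of the jaws, within the pads' length; the fingertips stand 19 mm ahead of it and the grasp point (between the pads) is the TCP; z points along the fingers, y is the line along which they close (so a half turn about z gives the same grasp; the last joint's range is limited). The gripper opens to 85 mm and grips with 20 to 120 N. Pads are 22 mm wide; open, the fingers measure 114 mm over their backs; the gripper's body (76 mm by 85 mm) begins 54 mm behind the grasp point. The pads swing forward as they close: fully open they stand 13 mm farther back than shut.
Start: joints at [1.064, 0.286, 1.577, -0, 1.279, -0.15], TCP at [0.236, 0.632, 0.25] pointing down, gripper open.
Joint ranges: [-2.77, 2.77], [-0.9, 2.22], [0.21, 2.48], [-1.53, 4.67], [0.24, 2.81], [-2.84, 2.84]. Speed limits (rad/s): [2.79, 2.79, 3.14, 3.14, 3.14, 3.14].

## Interface

Orientations are given as a unit quaternion [x, y, z, w].
In Python, from plant import ctrl, imaging gives the robot as it stands. The module is installed in compiled form; this text tells all that it offers.
- The arm moves only by the shell command python3 -m handwheel 'ROWS' [OPENING] [FORCE]. ROWS is JSON, one flat list of numbers, 6 for each row, row after row: the shift along the world's x, y, z in units of 150 mm (1.0 is 150 mm), then the turn, a rotation vector about the world's x, y, z in units of 90 degrees (1.0 is 90 degrees). In form: [tx, ty, tz, rx, ry, rz, tx, ty, tz, rx, ry, rz, ...]. A call has 1 to 5 rows; each row shifts and turns the commanded pose from where the row before left it; what a row does not reach is not made up. A row lasts 1/12 s, in which the tool goes at most 41.7 mm and 7.16 degrees, less where a joint would pass 70% of its speed; a pose out of reach is approached as far as the arm can. A call with a number of a shift or a turn outside -1 to 1 is refused whole. A call with a gripper value outside its range is refused whole. OPENING is the opening, from 0 (shut) to 1 (fully open), set as the call begins (- or left out, the last holds). The fingers move at their own pace and stop on an object; FORCE is the grip in N (left out, the last holds). Time passes only in rows, so rows that do not move let the fingers close. It gives the time, the measured TCP pose, the force, the opening and the grip force at its end, in the units of the state.
- ctrl.get_state(): the state, without advancing time (a new reading comes with each control period).
- imaging.read_camera(name): name is "scene" or "top"; returns (picture, depth): 400x640x3 uint8, blue, green, red; 400x640 float32, m along the optical axis (not along the pixel's ray), 0 where there is no reading.
- imaging.get_calibration(name): a dict with "fovy" (degrees; the focal length in pixels is half the picture's height over the tangent of half this angle, whatever the lens; pixels are square), "cx", "cy" (the principal point, pixels), "R" (3x3) and "t" (3): a world point X has camera coordinates R X + t. Camera axes: x right, y down, z forward; pixel columns grow to the right and rows downward; lengths in m; the calibration is good to about 2 mm. A picture is of the moment at which its call begins. get_calibration takes no time and is no camera call.
- ctrl.sign_off(): hands the job in; it is judged then, once.
The state is a dict: "time": time; "qpos": joint angles; "dq": joint speeds; "joint_efforts": joint torques, N m; "eef_pos": TCP position; "tcp_rot": TCP orientation; "contact_force": force on the tool from outside, world axes, zero at the start; "wrist_torque": the same for the moment, N m; "opening": opening from 0.0 (shut) to 1.0 (fully open); "finger_force": force on a finger pad.
Only numpy, scipy, OpenCV 4.12 (cv2) and the standard library are available. Lean on these libraries where they do the work, as an engineer would, in place of code of your own. Each camera call takes 0.05 s, during which the arm holds its last target. There are 200 camera calls.

## Working session

There is one attempt and no reset: what is moved stays moved. The work goes in short steps, Python scripts to look and compute and a shell command to move; the robot and the scene stay as the last step left them, time stands still between calls to the robot, and variables do not carry over. Pictures are saved under pics/ and viewed, at most 10 in all, crops included, and the job is handed in when it is done.

```bash
mkdir -p pics
cat > h.py <<'E'
import numpy as np,cv2
from plant import ctrl,imaging
def cam(n):
    p,d=imaging.read_camera(n);c=imaging.get_calibration(n);f=p.shape[0]/2/np.tan(np.radians(c['fovy'])/2)
    v,u=np.mgrid[:400,:640]
    P=np.stack([(u-c['cx'])/f*d,(v-c['cy'])/f*d,d],-1)
    W=(P-np.array(c['t']))@np.array(c['R'])
    W[d==0]=np.nan
    return p,d,W,c,f
E
python3 - <<'E'
from h import *
for n in('scene','top'):
    p,d,W,c,f=cam(n);cv2.imwrite(f'pics/{n}0.png',p);np.save(f'{n}W.npy',W);np.save(f'{n}P.npy',p)
    print(n,f,c['cx'],c['cy'],np.round(-np.array(c['R']).T@c['t'],3),(d>0).mean())
print(ctrl.get_state())
E
```

```text
scene 499.56453918651306 320.3421460248296 193.33803695660131 [1.381 1.035 0.97 ] 0.99610546875
top 385.1168883178017 313.2325790154697 198.4957870339326 [0.391 0.144 1.224] 0.995859375
{'time': 0.1, 'qpos': array([ 1.06401809e+00,  2.87132442e-01,  1.57805293e+00,  2.88622522e-06,
        1.27861591e+00, -1.50026819e-01]), 'dq': array([-0.00147241, -0.0011404 , -0.00061029, -0.00064662,  0.00313593,
       -0.00063694]), 'joint_efforts': array([ 1.83160300e-03, -4.07298017e+01, -2.93701315e+01, -6.92504818e-05,
        3.39111393e-03,  8.98332161e-06]), 'eef_pos': array([0.23544265, 0.63200366, 0.24903645]), 'tcp_rot': array([ 1.77431590e-01,  9.84132517e-01, -1.04485403e-03, -3.57484039e-04]), 'contact_force': array([ 0.06479726, -0.04048898,  0.13241141]), 'wrist_torque': array([0.01615532, 0.02473933, 0.02709303]), 'finger_force': 0.0, 'opening': 0.9966012274812678}
```

View pics/scene0.png

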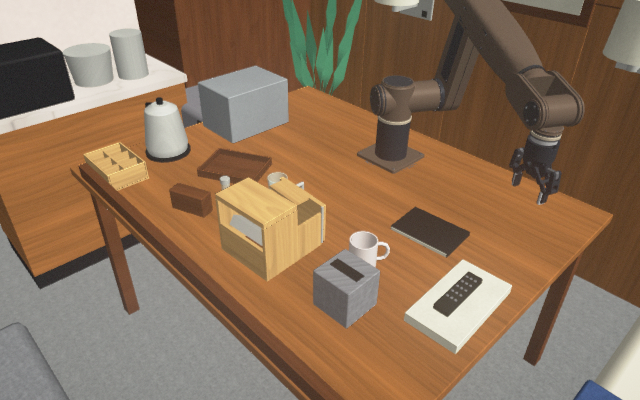

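View pics/top0.png

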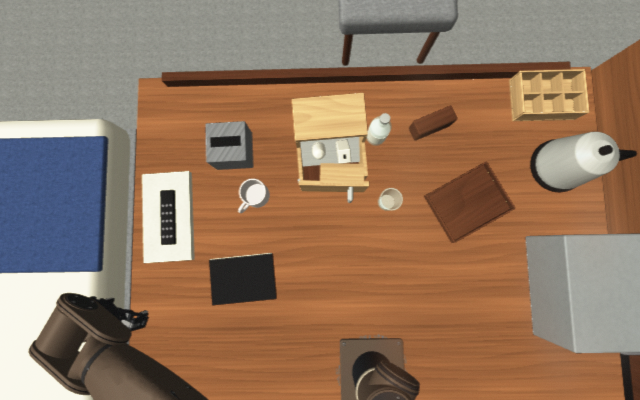

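Top view (up = +x, left = +y): the roof spans px (293–367, 95–138) and the night-light is at (318,150). The charger is at (344,150), in the right-hand (−y) socket. The handle is at (350,194), the tumbler at (390,199), the bottle at (380,128) and the tray at (469,202).

```bash
cat > m.py <<'E'
from h import *
W=np.load('topW.npy');p=np.load('topP.npy')
u0=np.mgrid[:400,:640]
def rect(lo,hi,box,name):
    x0,y0,x1,y1=box;m=np.zeros((400,640),bool);m[y0:y1,x0:x1]=1
    m&=(W[...,2]>lo)&(W[...,2]<hi)
    Q=W[m];r=cv2.minAreaRect((Q[:,:2]*1000).astype(np.float32))
    print(name,len(Q),'z',np.round(np.nanmedian(Q[:,2]),4),np.round(r[0],1),np.round(r[1],1),round(r[2],2)); print(np.round(cv2.boxPoints(r)).tolist()); return Q
rect(.185,.21,(280,80,380,150),'roof')
rect(.128,.15,(285,150,380,200),'doortop+lip')
rect(.1,.124,(285,140,380,200),'sidewalls')
rect(.09,.13,(342,186,358,206),'handle')
rect(.075,.2,(336,138,352,164),'charger')
rect(.075,.2,(308,138,328,164),'night')
rect(.02,.05,(415,155,525,250),'tray')
rect(.06,.1,(370,180,410,215),'tumbler')
rect(.03,.2,(367,110,395,150),'bottle')
print(np.round(W[150,338:352],3).tolist());print(np.round(W[140:166,344],3).tolist())
E
python3 m.py
python3 -c "
import cv2;p=cv2.imread('pics/top0.png');cv2.imwrite('pics/c1.png',cv2.resize(p[85:220,280:410],None,fx=4.4,fy=4.4,interpolation=cv2.INTER_CUBIC))"
```

```text
roof 3129 z 0.1967 [732.5 115.5] [121.8 200.5] 3.62
[[665.0, 212.0], [678.0, 12.0], [800.0, 19.0], [787.0, 219.0]]
doortop+lip 1288 z 0.1385 [562.8  99.9] [133.9 181.3] 35.0
[[456.0, 136.0], [560.0, -13.0], [670.0, 64.0], [566.0, 213.0]]
sidewalls 551 z 0.1134 [594.9 106.7] [175.8 200.3] 3.74
[[501.0, 201.0], [514.0, 1.0], [689.0, 13.0], [676.0, 212.0]]
handle 74 z 0.1257 [526.8  59.4] [46.1 41.6] 88.7
[[505.0, 37.0], [547.0, 36.0], [548.0, 82.0], [507.0, 83.0]]
charger 322 z 0.1285 [658.1  76.8] [45.3 92.5] 85.97
[[610.0, 57.0], [703.0, 51.0], [706.0, 96.0], [614.0, 103.0]]
night 258 z 0.1108 [657.9 151. ] [57.9 87.7] 88.71
[[613.0, 123.0], [701.0, 121.0], [702.0, 179.0], [615.0, 181.0]]
tray 523 z 0.0275 [ 506.1 -319.3] [170.3 222.4] 28.1
[[379.0, -261.0], [483.0, -458.0], [634.0, -377.0], [529.0, -181.0]]
tumbler 176 z 0.086 [512.  -64.2] [65.3 65.8] 89.01
[[479.0, -96.0], [544.0, -97.0], [545.0, -32.0], [480.0, -31.0]]
bottle 533 z 0.126 [721.  -22.2] [60.2 93. ] 15.75
[[679.0, 14.0], [705.0, -75.0], [763.0, -59.0], [737.0, 31.0]]
[[0.65, 0.092, 0.142], [0.649, 0.089, 0.146], [0.651, 0.086, 0.139], [0.649, 0.083, 0.147], [0.65, 0.08, 0.144], [0.65, 0.077, 0.14], [0.65, 0.075, 0.143], [0.65, 0.071, 0.14], [0.65, 0.069, 0.143], [0.65, 0.066, 0.14], [0.649, 0.063, 0.143], [0.649, 0.06, 0.143], [nan, nan, nan], [0.672, 0.047, 0.048]]
[[0.694, 0.07, 0.088], [0.689, 0.071, 0.093], [0.684, 0.071, 0.101], [0.678, 0.072, 0.112], [0.674, 0.072, 0.116], [0.67, 0.073, 0.122], [0.665, 0.073, 0.127], [0.661, 0.074, 0.131], [0.657, 0.074, 0.139], [0.651, 0.075, 0.147], [0.65, 0.075, 0.143], [0.646, 0.075, 0.144], [0.644, 0.074, 0.14], [0.642, 0.074, 0.139], [0.64, 0.074, 0.135], [0.637, 0.074, 0.133], [0.635, 0.074, 0.132], [0.632, 0.074, 0.131], [0.629, 0.074, 0.13], [0.627, 0.074, 0.125], [0.625, 0.074, 0.12], [0.621, 0.074, 0.125], [0.619, 0.074, 0.12], [0.64, 0.067, 0.006], [0.61, 0.075, 0.139], [0.606, 0.076, 0.141]]
```

View pics/c1.png

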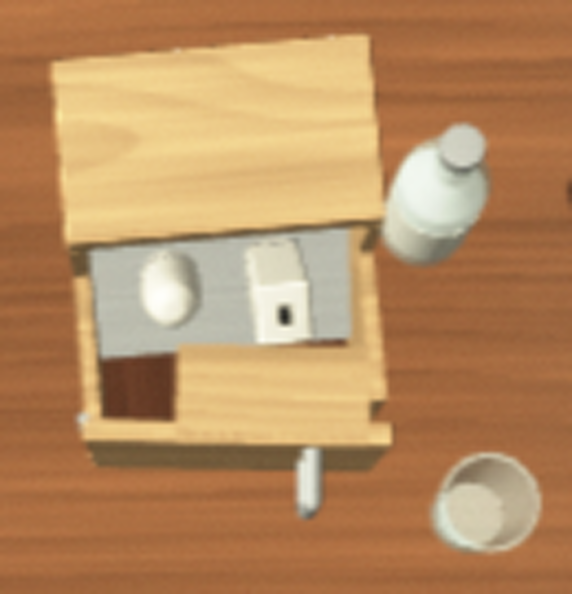

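Run:
```python
from h import *
W=np.load('topW.npy')
# door outer top edge: per column, lowest row with z .133-.147 ; 
E=[]
for u in range(302,367):
    c=W[165:195,u]; k=np.where((c[:,2]>.134)&(c[:,2]<.147))[0]
    if len(k): E.append(c[k[-1],:2])
E=np.array(E);l=cv2.fitLine(E.astype(np.float32),cv2.DIST_HUBER,0,.001,.001).ravel();print('edge',l, E[0],E[-1])
Q=W[186:206,342:358].reshape(-1,3);Q=Q[(Q[:,2]>.08)&(Q[:,2]<.14)];Q=Q[Q[:,0]<.556]
for q in Q[np.argsort(Q[:,0])][::3]: print(np.round(q,3))
yaw=np.radians(3.65);o=np.array([.5728,.1054]);x=np.array([np.cos(yaw),np.sin(yaw)]);y=np.array([-x[1],x[0]]);H=o+.1*y
print('H',H)
for a in np.arange(0,.26,.05):
    t=yaw-np.pi/2-a;d=np.array([np.cos(t),np.sin(t)]);n=np.array([d[1],-d[0]]);print(round(a,2),H+.15*d+.05*n,'edge',H+.1*d+.015*n,d)
```

```text
edge [0.02304775 0.99973434 0.5500045  0.11669351] [0.55342488 0.19601086] [0.54838901 0.01405046]
[0.506 0.056 0.11 ]
[0.506 0.059 0.109]
[0.507 0.057 0.124]
[0.509 0.063 0.08 ]
[0.51  0.063 0.124]
[0.513 0.054 0.127]
[0.515 0.06  0.13 ]
[0.516 0.057 0.127]
[0.519 0.06  0.124]
[0.521 0.057 0.129]
[0.524 0.054 0.132]
[0.525 0.062 0.122]
[0.527 0.059 0.126]
[0.53  0.062 0.128]
[0.533 0.062 0.127]
[0.536 0.054 0.129]
[0.536 0.062 0.127]
[0.539 0.054 0.127]
[0.542 0.059 0.127]
[0.544 0.056 0.128]
[0.545 0.053 0.124]
[0.546 0.046 0.114]
[0.546 0.041 0.113]
[0.546 0.045 0.133]
[0.547 0.042 0.09 ]
[0.547 0.044 0.089]
[0.547 0.059 0.131]
[0.547 0.065 0.089]
[0.547 0.068 0.089]
[0.547 0.062 0.088]
[0.547 0.071 0.13 ]
[0.548 0.071 0.087]
[0.548 0.08  0.087]
[0.548 0.081 0.107]
H [0.56643386 0.20519716]
0.0 [0.52608449 0.05231835] edge [0.55783043 0.10444508] [ 0.06366144 -0.99797155]
0.05 [0.51849416 0.05452604] edge [0.55280567 0.10500098] [ 0.01370409 -0.99990609]
0.1 [0.51102366 0.05711032] edge [0.54781498 0.10580733] [-0.03628751 -0.99934139]
0.15 [0.50369165 0.06006475] edge [0.54287083 0.1068621 ] [-0.08618842 -0.99627885]
0.2 [0.49651647 0.06338193] edge [0.53798557 0.10816265] [-0.13587389 -0.99072614]
0.25 [0.48951604 0.06705357] edge [0.53317142 0.10970574] [-0.18521976 -0.98269713]
```

```bash
cat >> h.py <<'E'
def st():
    s=ctrl.get_state()
    from scipy.spatial.transform import Rotation as R
    M=R.from_quat(s['tcp_rot']).as_matrix()
    open('log.txt','a').write(repr([list(map(float,s['qpos'])),list(map(float,s['eef_pos'])),M.tolist()])+'\n')
    print('t',round(s['time'],2),'p',np.round(s['eef_pos'],4),'z',np.round(M[:,2],3),'yhead',round(float(np.degrees(np.arctan2(M[1,1],M[0,1]))),2),'q',np.round(s['qpos'],3),'F',np.round(s['contact_force'],1),'open',round(s['opening'],3),'ff',round(s['finger_force'],1))
E
python3 -c "from h import *;st()
W=np.load('topW.npy')
for b in[(235,175,272,215)]:
  Q=W[b[1]:b[3],b[0]:b[2]].reshape(-1,3);Q=Q[(Q[:,2]>.07)];print('mug',Q.min(0),Q.max(0))"
python3 -m handwheel '[0.12,-0.25,0,0,0,0.014,0.12,-0.25,0,0,0,0.014,0.12,-0.25,0,0,0,0.014,0.12,-0.25,0,0,0,0.014,0.12,-0.25,0,0,0,0.014]' 0.6 40
python3 -m handwheel '[0.12,-0.25,0,0,0,0.014,0.12,-0.25,0,0,0,0.014,0.12,-0.25,0,0,0,0.014,0.12,-0.25,0,0,0,0.014,0.12,-0.25,0,0,0,0.014]'
python3 -m handwheel '[0.12,-0.25,0,0,0,0.014,0.12,-0.25,0,0,0,0.014,0.12,-0.25,0,0,0,0.014,0.12,-0.25,0,0,0,0.014,0.12,-0.25,0,0,0,0.014]'
python3 -m handwheel '[0.044,-0.083,0,0,0,0,0,0,0,0,0,0]'
python3 -c "from h import *;st()"
```

```text
t 0.1 p [0.2354 0.632  0.249 ] z [-0.001 -0.002 -1.   ] yhead 69.56 q [ 1.064  0.287  1.578  0.     1.279 -0.15 ] F [ 0.1 -0.   0.1] open 0.997 ff 0.0
mug [0.48920924 0.30799491 0.07022   ] [0.58093687 0.3906219  0.09413129]
time: 0.52
eef_pos: [0.3258, 0.4431, 0.2496]
tcp_rot: [0.122, 0.993, -0.0, -0.0]
contact_force: [0.0, -0.3, -0.1]
opening: 0.602
finger_force: 0.0
time: 0.93
eef_pos: [0.4158, 0.2556, 0.25]
tcp_rot: [0.068, 0.998, -0.0, -0.0]
contact_force: [0.8, 1.0, 0.1]
opening: 0.601
finger_force: 0.0
time: 1.35
eef_pos: [0.5059, 0.068, 0.25]
tcp_rot: [0.013, 1.0, 0.0, -0.0]
contact_force: [0.5, 1.0, 0.3]
opening: 0.597
finger_force: 0.0
time: 1.52
eef_pos: [0.5133, 0.0547, 0.2499]
tcp_rot: [0.016, 1.0, -0.0, -0.0]
contact_force: [-0.1, 0.6, 0.1]
opening: 0.599
finger_force: 0.0
t 1.52 p [0.5133 0.0547 0.2499] z [-0.001 -0.    -1.   ] yhead 88.16 q [-0.09  -0.067  1.962 -0.     1.247 -1.629] F [-0.1  0.6  0.1] open 0.599 ff 0.0
```

```bash
python3 -m handwheel '[0,0.013,-0.24,0,0,0,0,0,-0.24,0,0,0,0,0,-0.24,0,0,0,0,0,-0.24,0,0,0,0,0,0,0,0,0]'
python3 -m handwheel '[0,0,0,0,0,0,0,0,0,0,0,0,0,0,0,0,0,0]' 0 40
python3 -c "from h import *;st()
p,d,W,c,f=cam('scene');cv2.imwrite('pics/s1.png',cv2.resize(p[130:300,190:400],None,fx=3.5,fy=3.5))"
```

```text
time: 1.93
eef_pos: [0.5056, 0.0613, 0.0983]
tcp_rot: [0.013, 1.0, 0.001, -0.008]
contact_force: [-1.1, 0.9, -0.4]
opening: 0.602
finger_force: 0.0
time: 2.18
eef_pos: [0.5143, 0.0599, 0.1095]
tcp_rot: [0.013, 1.0, -0.0, 0.003]
contact_force: [-0.4, -0.9, 0.4]
opening: 0.186
finger_force: 1.2
t 2.18 p [0.5143 0.0599 0.1095] z [ 0.005 -0.    -1.   ] yhead 88.5 q [-0.08   0.105  2.068  0.     0.963 -1.625] F [-0.4 -0.9  0.4] open 0.186 ff 1.2
```

View pics/s1.png

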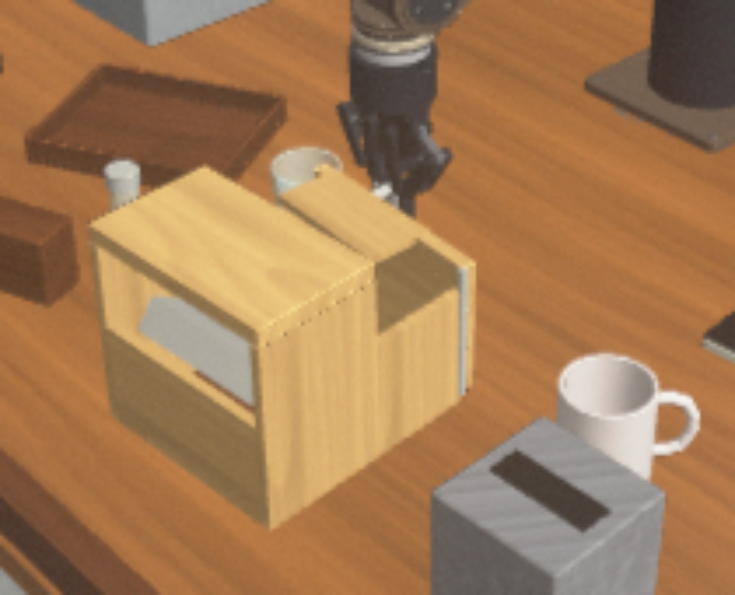

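The fingers straddle the handle (crop (390,190)) and are closing on it. Next I work out the arc.

```bash
python3 -m handwheel '[0,0,0,0,0,0,0,0,0,0,0,0]' 0 40
python3 - <<'E'
from h import *
st()
p=ctrl.get_state()['eef_pos'][:2]
yaw=np.radians(3.65);H=np.array([.56643,.2052])
v=p-H;print(np.linalg.norm(v)*1000)
q=p;N=15;da=-np.radians(84.5)/N
for k in range(1,N+1):
    a=da*k;r=H+np.array([[np.cos(a),-np.sin(a)],[np.sin(a),np.cos(a)]])@v
    print(k,np.round((r-q)/.15,3),np.round(r,3));q=r
print(da/np.pi*2)
E
```

```text
time: 2.4
eef_pos: [0.514, 0.0582, 0.1096]
tcp_rot: [0.013, 1.0, -0.002, 0.002]
contact_force: [-2.4, -5.5, 2.5]
opening: 0.128
finger_force: 38.9
t 2.4 p [0.514  0.0582 0.1096] z [ 0.004 -0.003 -1.   ] yhead 88.48 q [-0.082  0.104  2.068 -0.003  0.965 -1.625] F [-2.4 -5.5  2.5] open 0.128 ff 38.9
156.0652600232448
1 [-0.095  0.039] [0.5   0.064]
2 [-0.09   0.048] [0.486 0.071]
3 [-0.085  0.057] [0.474 0.08 ]
4 [-0.079  0.065] [0.462 0.09 ]
5 [-0.072  0.072] [0.451 0.1  ]
6 [-0.065  0.079] [0.441 0.112]
7 [-0.057  0.085] [0.433 0.125]
8 [-0.048  0.09 ] [0.425 0.139]
9 [-0.039  0.094] [0.419 0.153]
10 [-0.03   0.098] [0.415 0.167]
11 [-0.02  0.1 ] [0.412 0.182]
12 [-0.01   0.102] [0.411 0.198]
13 [0.    0.102] [0.411 0.213]
14 [0.01  0.102] [0.412 0.228]
15 [0.02 0.1 ] [0.415 0.243]
-0.06259259259259259
```

```bash
python3 -m handwheel '[-0.095,0.039,0,0,0,-0.063,-0.09,0.048,0,0,0,-0.063,-0.085,0.057,0,0,0,-0.063,-0.079,0.065,0,0,0,-0.063,-0.072,0.072,0,0,0,-0.063]'
python3 -c "from h import *;st()"
```

```text
time: 2.82
eef_pos: [0.4508, 0.1015, 0.1095]
tcp_rot: [0.26, 0.966, 0.0, 0.003]
contact_force: [1.4, 0.8, -0.5]
opening: 0.129
finger_force: 42.0
t 2.82 p [0.4508 0.1015 0.1095] z [ 0.006 -0.001 -1.   ] yhead 59.83 q [ 2.000e-03 -2.000e-02  2.198e+00 -1.000e-03  9.580e-01 -1.042e+00] F [ 1.4  0.8 -0.5] open 0.129 ff 42.0
```

```bash
python3 -m handwheel '[-0.065,0.079,0,0,0,-0.063,-0.057,0.085,0,0,0,-0.063,-0.048,0.09,0,0,0,-0.063,-0.039,0.094,0,0,0,-0.063,-0.03,0.098,0,0,0,-0.063]'
python3 -m handwheel '[-0.02,0.1,0,0,0,-0.063,-0.01,0.102,0,0,0,-0.063,0,0.102,0,0,0,-0.063,0.01,0.102,0,0,0,-0.063,0.02,0.1,0,0,0,-0.063]'
python3 -m handwheel '[0,0,0,0,0,0]'
python3 -c "from h import *;st()"
```

```text
time: 3.23
eef_pos: [0.4155, 0.1693, 0.1096]
tcp_rot: [0.488, 0.873, 0.002, 0.003]
contact_force: [4.4, -0.5, -3.5]
opening: 0.127
finger_force: 42.1
time: 3.65
eef_pos: [0.4161, 0.2455, 0.1096]
tcp_rot: [0.687, 0.727, 0.003, 0.003]
contact_force: [7.1, -1.5, -3.4]
opening: 0.13
finger_force: 42.6
time: 3.73
eef_pos: [0.4164, 0.2467, 0.1096]
tcp_rot: [0.686, 0.728, 0.004, 0.002]
contact_force: [4.4, -0.5, -1.2]
opening: 0.123
finger_force: 42.6
t 3.73 p [0.4164 0.2467 0.1096] z [ 0.009  0.002 -1.   ] yhead 3.36 q [ 3.250e-01  2.900e-02  2.148e+00 -1.000e-03  9.560e-01  2.670e-01] F [ 4.4 -0.5 -1.2] open 0.123 ff 42.6
```

```bash
python3 -m handwheel '[0,0,0,0,0,0,0,0,0,0,0,0,0,0,0.25,0,0,0,0,0,0.25,0,0,0]' 0.5 40
python3 -m handwheel '[0,0,0.25,0,0,0.07,0,0,0.25,0,0,0.07,0,0,0,0,0,0.07,0,0,0,0,0,0.07,0,0,0,0,0,0.07]' 0.62
python3 - <<'E'
from h import *
st()
s=ctrl.get_state();yaw=np.radians(3.65);o=np.array([.5728,.1054,0]);X=np.array([np.cos(yaw),np.sin(yaw),0]);Y=np.array([-X[1],X[0],0])
for L in(150,58):
    t=o+X*(110-L*np.sin(np.radians(34)))/1e3-Y*.036+np.array([0,0,.065+L*np.cos(np.radians(34))/1e3]);print(L,t,(t-s['eef_pos'])/.15)
p,d,W,c,f=cam('top');cv2.imwrite('pics/t2.png',cv2.resize(p[60:300,200:540],None,fx=2.3,fy=2.3))
E
```

```text
time: 4.07
eef_pos: [0.4115, 0.2437, 0.1806]
tcp_rot: [0.686, 0.728, -0.002, -0.001]
contact_force: [1.1, 0.1, 0.6]
opening: 0.503
finger_force: 0.0
time: 4.48
eef_pos: [0.4138, 0.2444, 0.2589]
tcp_rot: [0.46, 0.888, 0.002, 0.001]
contact_force: [-0.1, 0.3, -0.7]
opening: 0.617
finger_force: 0.0
t 4.48 p [0.4138 0.2444 0.2589] z [ 0.004  0.002 -1.   ] yhead 35.19 q [ 0.322 -0.164  2.033  0.     1.268 -0.292] F [-0.1  0.3 -0.7] open 0.617 ff 0.0
150 [0.60115989 0.07113593 0.18935564] [ 1.24928633 -1.15493221 -0.46370664]
58 [0.65250128 0.07441104 0.11308418] [ 1.59156227 -1.13309814 -0.97218302]
```

View pics/t2.png

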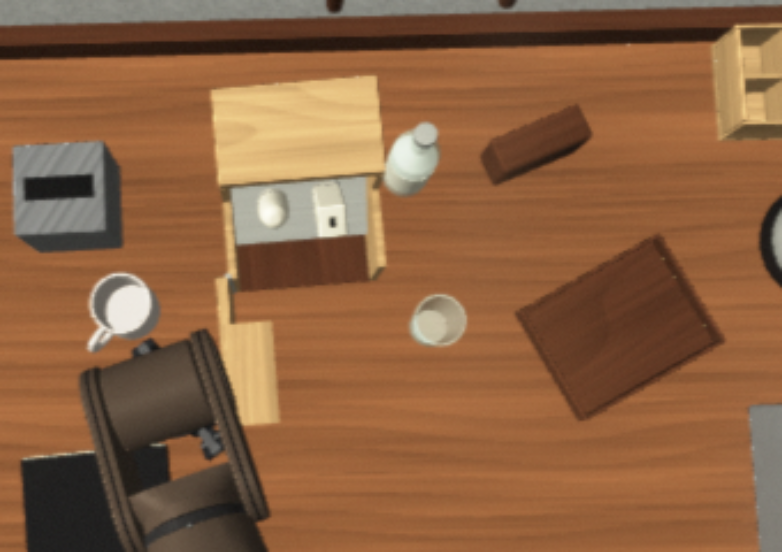

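```bash
python3 -m handwheel '[0.156,-0.144,0,0,0,0.079,0.156,-0.144,0,0,0,0.079,0.156,-0.144,0,0,0,0.079,0.156,-0.144,0,0,0,0.079,0.156,-0.144,0,0,0,0.079]'
python3 -m handwheel '[0.156,-0.144,0,0,0,0.079,0.156,-0.144,0,0,0,0.079,0.156,-0.144,0,0,0,0.079,0,0,0,0.005,-0.075,0,0,0,0,0.005,-0.075,0]'
python3 -m handwheel '[0,0,0,0.005,-0.075,0,0,0,0,0.005,-0.075,0,0,0,0,0.005,-0.075,0,0,0,0,0,0,0.018,0,0,0,0,0,0]'
cat > tgt.py <<'E'
from h import *
from scipy.spatial.transform import Rotation as R
st()
s=ctrl.get_state();yaw=np.radians(3.65);o=np.array([.5728,.1054,0]);X=np.array([np.cos(yaw),np.sin(yaw),0]);Y=np.array([-X[1],X[0],0])
a=np.radians(34);ax=-X*np.sin(a)+np.array([0,0,np.cos(a)])
print('axis',ax)
M=np.c_[np.cross(Y,-ax),Y,-ax]
print('rot needed(units)',(R.from_matrix(M)*R.from_quat(s['tcp_rot']).inv()).as_rotvec()/(np.pi/2))
for L in(150,58):
    t=o+X*.11-Y*.036+np.array([0,0,.065])+ax*L/1e3;print(L,t,(t-s['eef_pos'])/.15)
E
python3 tgt.py
```

```text
time: 4.95
eef_pos: [0.5312, 0.1351, 0.2572]
tcp_rot: [0.168, 0.986, 0.0, 0.001]
contact_force: [1.2, 0.4, 0.4]
opening: 0.619
finger_force: 0.0
time: 5.37
eef_pos: [0.6028, 0.0696, 0.2551]
tcp_rot: [-0.013, 0.993, 0.006, 0.119]
contact_force: [-0.7, 0.4, -0.2]
opening: 0.62
finger_force: 0.0
time: 5.78
eef_pos: [0.5988, 0.0714, 0.2555]
tcp_rot: [-0.027, 0.957, 0.019, 0.29]
contact_force: [0.3, -0.9, 0.8]
opening: 0.622
finger_force: 0.0
t 5.78 p [0.5988 0.0714 0.2555] z [ 0.553  0.053 -0.832] yhead 93.64 q [-0.089 -0.134  2.087  0.177  0.616 -1.832] F [ 0.3 -0.9  0.8] open 0.622 ff 0.0
axis [-0.55805861 -0.03559902  0.82903757]
rot needed(units) [-1.33066500e-02 -3.95421647e-03  8.00939028e-05]
150 [0.60115989 0.07113593 0.18935564] [ 0.01573576 -0.00158974 -0.44100788]
58 [0.65250128 0.07441104 0.11308418] [ 0.3580117   0.02024433 -0.94948426]
```

```bash
python3 -m handwheel '[0.016,0,-0.22,-0.013,-0.004,0,0,0,-0.22,0,0,0,0,0,0,0,0,0]'
python3 tgt.py
python3 - <<'E'
from h import *
p,d,W,c,f=cam('top');cv2.imwrite('pics/t3.png',cv2.resize(p[90:220,270:410],None,fx=4.2,fy=4.2,interpolation=cv2.INTER_CUBIC))
E
```

```text
time: 6.03
eef_pos: [0.5994, 0.0718, 0.1835]
tcp_rot: [-0.03, 0.957, 0.01, 0.287]
contact_force: [-1.0, -0.5, -1.4]
opening: 0.617
finger_force: 0.0
t 6.03 p [0.5994 0.0718 0.1835] z [ 0.549  0.037 -0.835] yhead 93.67 q [-0.08  -0.039  2.139  0.178  0.47  -1.849] F [-1.  -0.5 -1.4] open 0.617 ff 0.0
axis [-0.55805861 -0.03559902  0.82903757]
rot needed(units) [-0.00058443 -0.00704704 -0.00017558]
150 [0.60115989 0.07113593 0.18935564] [ 0.01176975 -0.00435897  0.03878859]
58 [0.65250128 0.07441104 0.11308418] [ 0.3540457   0.0174751  -0.46968779]
```

View pics/t3.png

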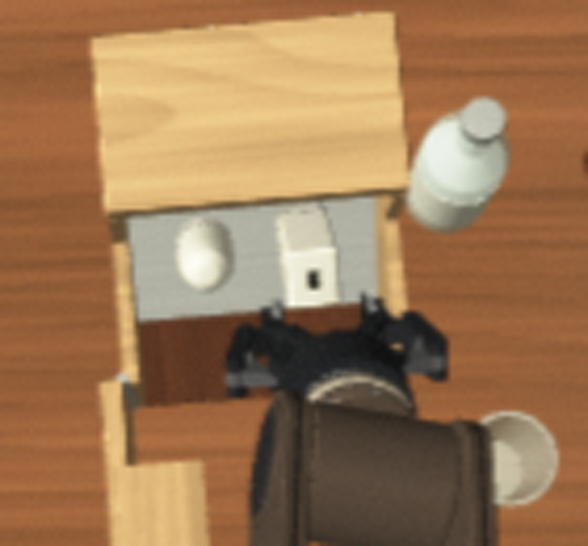

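Fingertips are at crop px (272,310) and (372,305), straddling the charger's top centre at (312,280) and in line with its axis. Going in.

```bash
python3 -m handwheel '[0.0885,0.005,-0.117,0,-0.006,0,0.0885,0.005,-0.117,0,0,0,0,0,0,0,0,0]'
python3 -m handwheel '[0.0885,0.005,-0.117,0,0,0,0.0885,0.005,-0.117,0,0,0,0,0,0,0,0,0,0,0,0,0,0,0]'
python3 tgt.py
```

```text
time: 6.33
eef_pos: [0.6309, 0.0729, 0.1549]
tcp_rot: [-0.031, 0.954, 0.009, 0.297]
contact_force: [-0.5, -0.7, 0.2]
opening: 0.623
finger_force: 0.0
time: 6.67
eef_pos: [0.6568, 0.0746, 0.1216]
tcp_rot: [-0.031, 0.954, 0.009, 0.298]
contact_force: [-0.6, 0.6, 0.2]
opening: 0.622
finger_force: 0.0
t 6.67 p [0.6568 0.0746 0.1216] z [ 0.568  0.036 -0.822] yhead 93.73 q [-0.066  0.18   2.047  0.233  0.322 -1.901] F [-0.6  0.6  0.2] open 0.622 ff 0.0
axis [-0.55805861 -0.03559902  0.82903757]
rot needed(units) [ 0.00037623  0.00751984 -0.00090948]
150 [0.60115989 0.07113593 0.18935564] [-0.37074852 -0.02316754  0.45199972]
58 [0.65250128 0.07441104 0.11308418] [-0.02847258 -0.00133348 -0.05647666]
```

```bash
python3 -m handwheel '[-0.02,0,-0.04,0,0.005,0,0,0,0,0,0,0,0,0,0,0,0,0]'
python3 tgt.py
python3 -m handwheel '[0,0,0,0,0,0,0,0,0,0,0,0,0,0,0,0,0,0,0,0,0,0,0,0]' 0 80
python3 tgt.py
```

```text
time: 6.92
eef_pos: [0.6528, 0.0747, 0.1153]
tcp_rot: [-0.031, 0.955, 0.009, 0.294]
contact_force: [0.2, 0.5, -0.3]
opening: 0.623
finger_force: 0.0
t 6.92 p [0.6528 0.0747 0.1153] z [ 0.562  0.036 -0.827] yhead 93.75 q [-0.066  0.183  2.054  0.235  0.319 -1.904] F [ 0.2  0.5 -0.3] open 0.623 ff 0.0
axis [-0.55805861 -0.03559902  0.82903757]
rot needed(units) [ 0.00060315  0.00280828 -0.00115365]
150 [0.60115989 0.07113593 0.18935564] [-0.34456168 -0.0238405   0.49346325]
58 [0.65250128 0.07441104 0.11308418] [-0.00228573 -0.00200643 -0.01501312]
time: 7.25
eef_pos: [0.6532, 0.0746, 0.1154]
tcp_rot: [-0.032, 0.955, 0.009, 0.294]
contact_force: [-6.1, -0.3, 6.1]
opening: 0.411
finger_force: 78.1
t 7.25 p [0.6532 0.0746 0.1154] z [ 0.561  0.036 -0.827] yhead 93.78 q [-0.066  0.184  2.053  0.235  0.319 -1.904] F [-6.1 -0.3  6.1] open 0.411 ff 78.1
axis [-0.55805861 -0.03559902  0.82903757]
rot needed(units) [ 0.00080331  0.00265191 -0.00145885]
150 [0.60115989 0.07113593 0.18935564] [-0.34688363 -0.02323321  0.49284239]
58 [0.65250128 0.07441104 0.11308418] [-0.00460768 -0.00139914 -0.01563399]
```

Gripped at 35 mm width (the charger is 36). Now pulling along its axis.

```bash
python3 -m handwheel '[-0.037,-0.0024,0.055,0,0,0,-0.037,-0.0024,0.055,0,0,0,-0.037,-0.0024,0.055,0,0,0,-0.037,-0.0024,0.055,0,0,0,-0.037,-0.0024,0.055,0,0,0]'
python3 -m handwheel '[-0.037,-0.0024,0.055,0,0,0,-0.037,-0.0024,0.055,0,0,0,-0.037,-0.0024,0.055,0,0,0,0,0,0,0,0,0]'
python3 tgt.py
```

```text
time: 7.67
eef_pos: [0.6243, 0.0729, 0.1549]
tcp_rot: [-0.031, 0.956, 0.009, 0.293]
contact_force: [-0.4, -0.1, -1.8]
opening: 0.411
finger_force: 82.4
time: 8.0
eef_pos: [0.6084, 0.0719, 0.1815]
tcp_rot: [-0.032, 0.955, 0.009, 0.294]
contact_force: [0.6, -0.4, -2.1]
opening: 0.412
finger_force: 82.4
t 8.0 p [0.6084 0.0719 0.1815] z [ 0.562  0.036 -0.826] yhead 93.76 q [-0.078 -0.019  2.128  0.186  0.445 -1.859] F [ 0.6 -0.4 -2.1] open 0.412 ff 82.4
axis [-0.55805861 -0.03559902  0.82903757]
rot needed(units) [ 0.00067484  0.00303735 -0.00122809]
150 [0.60115989 0.07113593 0.18935564] [-0.04796395 -0.00478239  0.05267177]
58 [0.65250128 0.07441104 0.11308418] [ 0.294312    0.01705168 -0.45580461]
```

Charger is out and held. Fit the arm kinematics from logged states and check which lay-down poses are reachable.

```bash
python3 -m handwheel '[0,0,0.25,0,0,0,0,0,0.25,0,0,0,0,0,0.25,0,0,0,0,0,0.25,0,0,0]'
python3 tgt.py | head -1
cat > ik.py <<'E'
from h import *
from scipy.spatial.transform import Rotation as R
from scipy.optimize import least_squares
D=[eval(l) for l in open('log.txt')]
D=[d for d in D]
def fk(q,k):
    z=lambda a:R.from_euler('z',a).as_matrix();y=lambda a:R.from_euler('y',a).as_matrix()
    L1,L2,L3,h,off,e,s=k
    A=z(q[0]);B=A@y(q[1]);C=B@y(q[2]);T=C@z(q[3])@y(q[4])@z(q[5])
    return A@[s,off,h]+B@[0,0,L1]+C@[e,0,L2]+T@[0,0,L3],T
k=least_squares(lambda k:np.concatenate([fk(d[0],k)[0]-d[1] for d in D]+[1e-3*(np.array(k)-[.4,.35,.2,.2,.1,0,0])]),[.4,.35,.2,.2,.1,0,0],loss='soft_l1',f_scale=.004).x
lo=np.array([-2.77,-.9,.21,-1.53,.24,-2.84]);hi=np.array([2.77,2.22,2.48,4.67,2.81,2.84])
Z=np.mean([fk(d[0],k)[1][:,2]@np.array(d[2])[:,2] for d in D])
G=np.median([ (fk(d[0],k)[1].T@np.array(d[2])).ravel() for d in D],0).reshape(3,3)
def ik(p,M,q0):
    r=least_squares(lambda q:np.concatenate([fk(q,k)[0]-p,.2*(fk(q,k)[1]@G-M).ravel()]),np.clip(q0,lo+.01,hi-.01),bounds=(lo+.02,hi-.02))
    return r.x,np.abs(r.fun).max()
E
python3 - <<'E'
from ik import *
print('k',np.round(k,3),'zz',Z,'G',np.round(G,2).tolist(),'err',np.round([np.linalg.norm(fk(d[0],k)[0]-d[1])*1000 for d in D],1))
c=np.array([.506,-.319])
q0=np.array(D[-1][0])
for b in(50,60,65,70,75):
  B=np.radians(b);out=[]
  for ph in range(-180,180,20):
    P=np.radians(ph);u=np.array([np.cos(P),np.sin(P),0])
    zt=u*np.sin(B)+np.array([0,0,-np.cos(B)]);yt=np.array([-u[1],u[0],0])
    p=np.r_[c-u[:2]*.0285*np.sin(B),.01+max(.084*np.cos(B)+.008*np.sin(B),.058*np.cos(B)+.022*np.sin(B))]
    best=None
    for sg in(1,-1):
      M=np.c_[np.cross(sg*yt,zt),sg*yt,zt]
      for s0 in(q0,[-.7,.5,1.5,1.5,1,0],[-.7,.5,1.5,3,1,0],[-.7,.8,1.2,0,2,0],[-.7,.5,1.5,-1.2,1,0]):
        x,e=ik(p,M,np.array(s0,float))
        if best is None or e<best[0]:best=(e,x,sg)
    if best[0]<.004: out.append((ph,best[2],np.round(best[1],2).tolist()))
  print(b);[print('  ',o) for o in out]
E
```

```text
time: 8.33
eef_pos: [0.608, 0.0718, 0.3304]
tcp_rot: [-0.031, 0.956, 0.009, 0.293]
contact_force: [1.7, 0.4, -1.5]
opening: 0.414
finger_force: 82.4
t 8.33 p [0.608  0.0718 0.3304] z [ 0.559  0.036 -0.829] yhead 93.75 q [-0.078 -0.178  1.987  0.117  0.747 -1.777] F [ 1.7  0.4 -1.5] open 0.414 ff 82.4
k [0.443 0.572 0.23  0.24  0.101 0.021 0.   ] zz 1.0 G [[0.0, -1.0, -0.0], [1.0, 0.0, -0.0], [0.0, -0.0, 1.0]] err [0. 0. 0. 0. 0. 0. 0. 0. 0. 0. 0. 0. 0. 0.]
50
   (-180, 1, [-0.56, 0.76, 1.41, -0.42, 1.74, 1.11])
   (-160, 1, [-0.49, 0.7, 1.52, -0.6, 1.59, 0.94])
   (-140, -1, [-0.43, 0.61, 1.66, -0.78, 1.41, -2.35])
   (-120, -1, [-0.4, 0.5, 1.83, -0.96, 1.19, -2.46])
   (-100, 1, [-0.41, 0.39, 2.0, -1.18, 0.94, 0.6])
   (-80, 1, [-0.47, 0.28, 2.16, -1.46, 0.67, 0.57])
   (-60, 1, [-0.58, 0.18, 2.29, 4.35, 0.38, 0.7])
   (-20, -1, [-0.92, 0.12, 2.35, 1.83, 0.44, -0.67])
   (0, -1, [-1.03, 0.19, 2.26, 1.42, 0.73, -0.62])
   (20, -1, [-1.08, 0.3, 2.12, 1.15, 0.98, -0.67])
   (40, -1, [-1.08, 0.42, 1.96, 0.93, 1.21, -0.76])
   (60, -1, [-1.04, 0.53, 1.79, 0.74, 1.41, -0.87])
   (80, -1, 
[... 3245 characters left out ...]
0.73, 1.75, -1.25, 1.49, -2.22])
   (-80, -1, [-0.37, 0.51, 2.16, 4.33, 1.1, -2.02])
   (-60, -1, [-0.52, 0.43, 2.33, 3.76, 0.98, -1.8])
   (-40, -1, [-0.76, 0.38, 2.42, 3.07, 0.97, -1.55])
   (-20, 1, [-1.0, 0.39, 2.41, 2.4, 1.04, 1.81])
   (0, -1, [-1.14, 0.44, 2.29, 1.86, 1.16, -1.17])
   (20, -1, [-1.19, 0.54, 2.12, 1.47, 1.32, -1.07])
   (40, 1, [-1.17, 0.64, 1.91, 1.18, 1.51, 2.13])
   (60, -1, [-1.11, 0.76, 1.7, 0.95, 1.71, -1.01])
   (80, -1, [-1.02, 0.86, 1.5, 0.74, 1.9, -1.06])
   (100, -1, [-0.93, 0.96, 1.33, 0.52, 2.07, -1.17])
   (120, -1, [-0.83, 1.03, 1.2, 0.27, 2.2, -1.35])
   (140, -1, [-0.72, 1.06, 1.13, -0.03, 2.26, -1.6])
   (160, 1, [-0.62, 1.06, 1.14, -0.33, 2.22, 1.3])
```

```bash
python3 -m handwheel '[-0.05,-0.23,0,-0.005,0.075,0,-0.05,-0.23,0,-0.005,0.075,0,-0.05,-0.23,0,-0.005,0.075,0,-0.05,-0.23,0,-0.005,0.075,0,-0.05,-0.23,0,-0.005,0.075,0]'
python3 -m handwheel '[-0.05,-0.23,0,0,0,-0.073,-0.05,-0.23,0,0,0,-0.073,-0.05,-0.23,0,0,0,-0.073,-0.05,-0.23,0,0,0,-0.073,-0.05,-0.23,0,0,0,-0.073]'
python3 -m handwheel '[-0.05,-0.23,0,0,0,-0.073,-0.05,-0.23,0,0,0,-0.073,0,0,0,0,0,-0.073,0,0,0,0,0,-0.073,0,0,0,0,0,-0.073]'
cat > lay.py <<'E'
from ik import *
st();s=ctrl.get_state()
P=np.radians(118);u=np.array([np.cos(P),np.sin(P),0]);yt=-np.array([-u[1],u[0],0])
for b in(0,65):
    B=np.radians(b);zt=u*np.sin(B)-np.array([0,0,np.cos(B)]);M=np.c_[np.cross(yt,zt),yt,zt]
    p=np.r_[np.array([.506,-.319])-u[:2]*.0285*np.sin(np.radians(65)),.005+max(.084*np.cos(B)+.008*np.sin(B),.058*np.cos(B)+.022*np.sin(B))]
    print(b,'rot units',np.round((R.from_matrix(M)*R.from_quat(s['tcp_rot']).inv()).as_rotvec()/(np.pi/2),4),'contact pose',np.round(p,4),'shift',np.round((p-s['eef_pos'])/.15,3), 'ik',np.round(ik(p,M,s['qpos'])[0],2))
E
python3 lay.py
```

```text
time: 8.75
eef_pos: [0.5708, -0.1024, 0.3305]
tcp_rot: [-0.033, 0.999, -0.001, 0.001]
contact_force: [1.1, -0.1, -1.1]
opening: 0.409
finger_force: 82.5
time: 9.17
eef_pos: [0.5332, -0.2749, 0.329]
tcp_rot: [0.254, 0.967, -0.001, 0.002]
contact_force: [0.9, -0.1, -1.8]
opening: 0.416
finger_force: 82.6
time: 9.58
eef_pos: [0.5183, -0.3433, 0.3286]
tcp_rot: [0.517, 0.856, -0.002, 0.002]
contact_force: [0.0, 0.3, -2.2]
opening: 0.415
finger_force: 82.6
t 9.58 p [ 0.5183 -0.3433  0.3286] z [ 0.001 -0.005 -1.   ] yhead 27.67 q [-0.747  0.12   1.629 -0.003  1.39  -1.229] F [ 0.   0.3 -2.2] open 0.415 ff 82.6
0 rot units [0.0031 0.0004 0.0037] contact pose [ 0.5181 -0.3418  0.089 ] shift [-1.000e-03  1.000e-02 -1.597e+00] ik [-0.75  0.35  1.82 -0.    0.98 -1.24]
65 rot units [0.6417 0.3377 0.0026] contact pose [ 0.5181 -0.3418  0.0495] shift [-1.000e-03  1.000e-02 -1.861e+00] ik [-0.83  0.93  1.27  0.25  2.04 -1.35]
```

```bash
python3 -m handwheel '[0,0,-0.1,0.064,0.034,0,0,0,-0.1,0.064,0.034,0,0,0,-0.1,0.064,0.034,0,0,0,-0.1,0.064,0.034,0,0,0,-0.1,0.064,0.034,0]'
python3 -m handwheel '[0,0,-0.1,0.064,0.034,0,0,0,-0.1,0.064,0.034,0,0,0,-0.1,0.064,0.034,0,0,0,-0.1,0.064,0.034,0,0,0,-0.1,0.064,0.034,0]'
python3 -m handwheel '[0,0,-0.1,0,0,0,0,0,-0.1,0,0,0,0,0,-0.1,0,0,0,0,0,0,0,0,0]'
python3 lay.py
python3 -c "
from h import *
p,d,W,c,f=cam('scene');cv2.imwrite('pics/s2.png',cv2.resize(p[90:260,130:380],None,fx=3.1,fy=3.1))"
```

```text
time: 10.0
eef_pos: [0.519, -0.3428, 0.2541]
tcp_rot: [0.494, 0.824, 0.144, -0.24]
contact_force: [-0.4, -0.5, -1.5]
opening: 0.416
finger_force: 82.5
time: 10.42
eef_pos: [0.5189, -0.3429, 0.1782]
tcp_rot: [0.434, 0.723, 0.277, -0.461]
contact_force: [1.0, -0.3, -2.0]
opening: 0.414
finger_force: 82.5
time: 10.75
eef_pos: [0.5191, -0.3424, 0.1354]
tcp_rot: [0.434, 0.725, 0.275, -0.458]
contact_force: [0.6, 0.7, -1.7]
opening: 0.411
finger_force: 82.4
t 10.75 p [ 0.5191 -0.3424  0.1354] z [-0.425  0.797 -0.429] yhead 28.15 q [-0.831  0.816  1.29   0.267  2.134 -1.318] F [ 0.6  0.7 -1.7] open 0.411 ff 82.4
0 rot units [-0.6336 -0.3369 -0.002 ] contact pose [ 0.5181 -0.3418  0.089 ] shift [-0.007  0.004 -0.309] ik [-0.75  0.35  1.82 -0.    0.98 -1.24]
65 rot units [ 0.0036  0.003  -0.0016] contact pose [ 0.5181 -0.3418  0.0495] shift [-0.007  0.004 -0.573] ik [-0.83  0.93  1.27  0.25  2.04 -1.35]
```

View pics/s2.png

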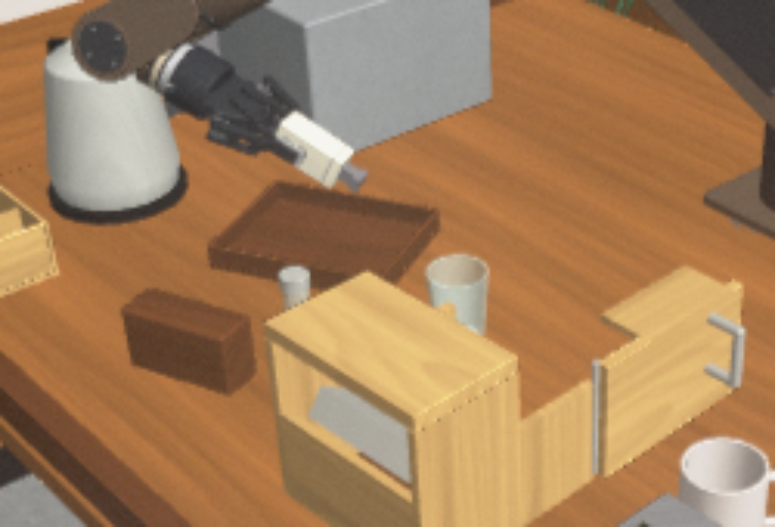

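Charger is held tilted over the tray (crop px (330,150)), with the door open and the rest standing. I'm checking the wrist's clearance to the kettle and the grey box before lowering.

Run:
```python
from h import *
W=np.load('topW.npy')
for n,(a,b,c,d) in dict(kettle=(525,120,625,195),box=(524,230,640,355)).items():
    Q=W[b:d,a:c].reshape(-1,3);Q=Q[Q[:,2]>.04]
    t=np.linspace(0,.3,40)
    s=np.array([.518,-.342,.055])+t[:,None]*np.array([.425,-.797,.429])
    for k in(.1,.17,.23,.27,.3): 
        x=np.array([.518,-.342,.055])+k*np.array([.425,-.797,.429]);print(n,k,np.round(x,3),round(float(np.nanmin(np.linalg.norm(Q-x,axis=1))),3))
```

```text
kettle 0.1 [ 0.56  -0.422  0.098] 0.122
kettle 0.17 [ 0.59  -0.477  0.128] 0.065
kettle 0.23 [ 0.616 -0.525  0.154] 0.019
kettle 0.27 [ 0.633 -0.557  0.171] 0.004
kettle 0.3 [ 0.646 -0.581  0.184] 0.006
box 0.1 [ 0.56  -0.422  0.098] 0.178
box 0.17 [ 0.59  -0.477  0.128] 0.193
box 0.23 [ 0.616 -0.525  0.154] 0.22
box 0.27 [ 0.633 -0.557  0.171] 0.235
box 0.3 [ 0.646 -0.581  0.184] 0.248
```

The wrist would meet the kettle at that heading, so I'm choosing another.

Run:
```python
from ik import *
W=np.load('topW.npy');s=ctrl.get_state()
B=np.radians(65)
m=np.zeros((400,640),bool);m[75:200,400:625]=1;m|=0
m&=(W[...,2]>.04);m[155:250,415:525]=0
Q=W[m]
for ph in(150,165,180,190,200):
    P=np.radians(ph);u=np.array([np.cos(P),np.sin(P),0]);zt=u*np.sin(B)-np.array([0,0,np.cos(B)]);yt=-np.array([-u[1],u[0],0]);M=np.c_[np.cross(yt,zt),yt,zt]
    p=np.r_[np.array([.506,-.319])-u[:2]*.0285*np.sin(B),.0545]
    q,e=ik(p,M,s['qpos'])
    print(ph,np.round(p,3),np.round(q,2),round(e,4),[round(float(np.nanmin(np.linalg.norm(Q-(p-k*zt),axis=1))),3) for k in(.1,.17,.23,.27,.3,.35)],'rot',np.round((ph-118)/90,3),'shift',np.round((p-s['eef_pos'])/.15,3))
```

```text
Traceback (most recent call last):
numpy._core._exceptions._UFuncOutputCastingError: Cannot cast ufunc 'bitwise_or' output from dtype('int64') to dtype('bool') with casting rule 'same_kind'
```

```bash
cat > ph.py <<'E'
from ik import *
W=np.load('topW.npy');s=ctrl.get_state()
B=np.radians(65)
m=np.zeros((400,640),bool);m[75:200,400:625]=1
m&=(W[...,2]>.04);m[155:250,415:525]=0
Q=W[m]
for ph in(150,165,180,190,200):
    P=np.radians(ph);u=np.array([np.cos(P),np.sin(P),0]);zt=u*np.sin(B)-np.array([0,0,np.cos(B)]);yt=-np.array([-u[1],u[0],0]);M=np.c_[np.cross(yt,zt),yt,zt]
    p=np.r_[np.array([.506,-.319])-u[:2]*.0285*np.sin(B),.0545]
    q,e=ik(p,M,s['qpos'])
    print(ph,np.round(p,3),np.round(q,2),round(e,4),[round(float(np.nanmin(np.linalg.norm(Q-(p-k*zt),axis=1))),3) for k in(.1,.17,.23,.27,.3,.35)],'rot',np.round((ph-118)/90,3),'shift',np.round((p-s['eef_pos'])/.15,3))
E
python3 ph.py
```

```text
150 [ 0.528 -0.332  0.054] [-0.67  0.97  1.2  -0.16  2.1  -1.71] 0.0 [0.157, 0.134, 0.114, 0.108, 0.112, 0.131] rot 0.356 shift [ 0.061  0.069 -0.545]
165 [ 0.531 -0.326  0.054] [-0.6   0.95  1.23 -0.35  2.05 -1.88] 0.0 [0.157, 0.13, 0.132, 0.135, 0.139, 0.149] rot 0.522 shift [ 0.079  0.111 -0.545]
180 [ 0.532 -0.319  0.054] [-0.53  0.92  1.29 -0.52  1.96 -2.03] 0.0 [0.141, 0.099, 0.092, 0.106, 0.12, 0.15] rot 0.689 shift [ 0.085  0.155 -0.545]
190 [ 0.531 -0.315  0.054] [-0.49  0.89  1.35 -0.63  1.88 -2.11] 0.0 [0.135, 0.089, 0.077, 0.091, 0.104, 0.136] rot 0.8 shift [ 0.082  0.185 -0.545]
200 [ 0.53  -0.31   0.054] [-0.45  0.85  1.42 -0.73  1.79 -2.17] 0.0 [0.133, 0.086, 0.077, 0.091, 0.103, 0.135] rot 0.911 shift [ 0.074  0.214 -0.545]
```

```bash
python3 -m handwheel '[0,0.05,0.2,0,0,0,0.073,0.046,0.1,0,0,0,0,0,0,0,0,0.067,0,0,0,0,0,0.067,0,0,0,0,0,0.067]'
python3 -m handwheel '[0,0,0,0,0,0.067,0,0,0,0,0,0.067,0,0,0,0,0,0.067,0,0,0,0,0,0.067,0,0,0,0,0,0]'
sed -i 's/radians(118)/radians(160)/' lay.py; python3 lay.py
```

```text
time: 11.22
eef_pos: [0.5309, -0.3281, 0.1829]
tcp_rot: [0.313, 0.786, 0.199, -0.495]
contact_force: [-0.5, 1.3, -2.4]
opening: 0.413
finger_force: 82.5
time: 11.63
eef_pos: [0.5321, -0.3247, 0.1819]
tcp_rot: [0.141, 0.833, 0.091, -0.527]
contact_force: [0.3, 1.0, -1.8]
opening: 0.411
finger_force: 82.6
t 11.63 p [ 0.5321 -0.3247  0.1819] z [-0.852  0.3   -0.428] yhead 70.68 q [-0.618  0.796  1.229 -0.315  2.205 -1.886] F [ 0.3  1.  -1.8] open 0.411 ff 82.6
0 rot units [-0.2427 -0.676  -0.0074] contact pose [ 0.5303 -0.3278  0.089 ] shift [-0.012 -0.021 -0.62 ] ik [-0.72  0.35  1.81 -0.    0.98 -1.94]
65 rot units [ 0.0002  0.0042 -0.0075] contact pose [ 0.5303 -0.3278  0.0495] shift [-0.012 -0.021 -0.883] ik [-0.62  0.97  1.21 -0.28  2.06 -1.83]
```

```bash
python3 -m handwheel '[-0.012,-0.02,-0.2,0,0,0,0,0,-0.2,0,0,0,0,0,-0.2,0,0,0,0,0,-0.2,0,0,0,0,0,0,0,0,0]'
python3 lay.py|head -1
python3 -m handwheel '[0,0,-0.02,0,0,0,0,0,-0.02,0,0,0,0,0,0,0,0,0]'
python3 lay.py|head -1
```

```text
time: 12.05
eef_pos: [0.5254, -0.3289, 0.0538]
tcp_rot: [0.144, 0.83, 0.095, -0.531]
contact_force: [-0.5, 1.9, -4.7]
opening: 0.413
finger_force: 82.5
t 12.05 p [ 0.5254 -0.3289  0.0538] z [-0.853  0.311 -0.418] yhead 70.13 q [-0.629  0.957  1.224 -0.289  2.066 -1.836] F [-0.5  1.9 -4.7] open 0.413 ff 82.5
time: 12.3
eef_pos: [0.5289, -0.3317, 0.0565]
tcp_rot: [0.145, 0.833, 0.092, -0.527]
contact_force: [0.0, 0.1, -2.0]
opening: 0.41
finger_force: 82.5
t 12.3 p [ 0.5289 -0.3317  0.0565] z [-0.85   0.305 -0.428] yhead 70.26 q [-0.628  0.956  1.215 -0.291  2.064 -1.836] F [ 0.   0.1 -2. ] open 0.41 ff 82.5
```

```bash
python3 -m handwheel '[0,0,-0.02,0,0,0,0,0,0,0,0,0,0,0,0,0,0,0]'
python3 -m handwheel '[0,0,-0.02,0,0,0,0,0,0,0,0,0,0,0,0,0,0,0]'
python3 lay.py|head -1
```

```text
time: 12.55
eef_pos: [0.5282, -0.3311, 0.0522]
tcp_rot: [0.144, 0.832, 0.092, -0.528]
contact_force: [-0.5, -0.2, -1.1]
opening: 0.415
finger_force: 82.5
time: 12.8
eef_pos: [0.528, -0.331, 0.049]
tcp_rot: [0.144, 0.831, 0.092, -0.529]
contact_force: [0.9, -0.3, 2.0]
opening: 0.415
finger_force: 82.8
t 12.8 p [ 0.528 -0.331  0.049] z [-0.853  0.305 -0.424] yhead 70.32 q [-0.628  0.967  1.215 -0.292  2.059 -1.835] F [ 0.9 -0.3  2. ] open 0.415 ff 82.8
```

Touching the tray floor, so I release, wait, and back off along the tool axis.

```bash
python3 -m handwheel '[0,0,0,0,0,0,0,0,0,0,0,0,0,0,0,0,0,0,0,0,0,0,0,0]' 0.65 20
python3 -m handwheel '[0.085,-0.03,0.05,0,0,0,0.085,-0.03,0.05,0,0,0,0.085,-0.03,0.1,0,0,0,0.085,-0.03,0.15,0,0,0,0,0,0.2,0,0,0]'
python3 -m handwheel '[0,0,0.2,0,0,0,0,0,0.2,0,0,0,0,0,0.2,0,0,0,0,0,0.2,0,0,0]'
python3 - <<'E'
from h import *
st()
p,d,W,c,f=cam('top');cv2.imwrite('pics/t4.png',cv2.resize(p[60:270,220:540],None,fx=2.4,fy=2.4))
p,d,W,c,f=cam('scene');cv2.imwrite('pics/s3.png',cv2.resize(p[90:260,130:400],None,fx=2.9,fy=2.9))
E
```

```text
time: 13.13
eef_pos: [0.5277, -0.3307, 0.0479]
tcp_rot: [0.144, 0.832, 0.092, -0.529]
contact_force: [-0.4, -0.5, 0.1]
opening: 0.65
finger_force: 0.0
time: 13.55
eef_pos: [0.579, -0.3485, 0.1282]
tcp_rot: [0.143, 0.831, 0.093, -0.53]
contact_force: [0.9, 0.9, -1.0]
opening: 0.646
finger_force: 0.0
time: 13.88
eef_pos: [0.5786, -0.3487, 0.2519]
tcp_rot: [0.144, 0.832, 0.092, -0.529]
contact_force: [0.7, -0.1, -0.4]
opening: 0.648
finger_force: 0.0
t 13.88 p [ 0.5786 -0.3487  0.2519] z [-0.852  0.306 -0.424] yhead 70.32 q [-0.61   0.849  1.012 -0.348  2.369 -1.942] F [ 0.7 -0.1 -0.4] open 0.648 ff 0.0
```

View pics/s3.png

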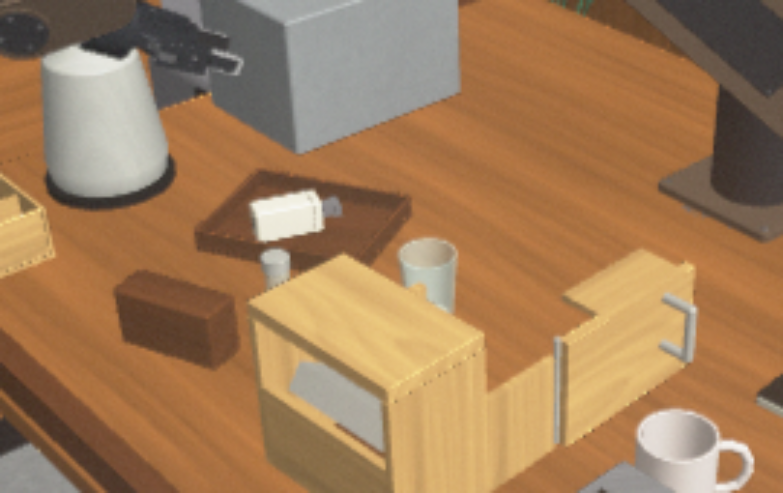

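View pics/t4.png

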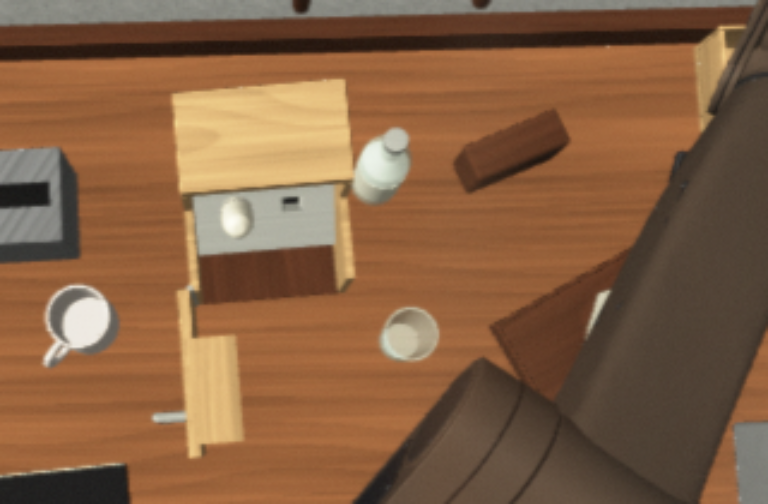

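The charger lies in the tray (scene crop (250–340, 190–240)), the door is square open, and the night-light, glass and bottle are untouched. A quick numeric check before handing in.

Run:
```python
from h import *
p,d,W,c,f=cam('scene')
m=(W[...,2]>.008)&(W[...,2]<.08)&(p.min(2)>90);m[:,:]&=(W[...,0]>.38)&(W[...,0]<.65)&(W[...,1]<-.2)&(W[...,1]>-.45)
Q=W[m];print(len(Q),Q.min(0),Q.max(0))
r=cv2.minAreaRect((Q[:,:2]*1000).astype(np.float32));t=Q[Q[:,2]>np.percentile(Q[:,2],60)];print(r)
A=np.c_[t[:,:2],np.ones(len(t))];print('top plane',np.linalg.lstsq(A,t[:,2],rcond=None)[0],np.median(t[:,2]))
th=np.radians(-62);R=np.array([[np.cos(th),np.sin(th)],[-np.sin(th),np.cos(th)]])
T=(Q[:,:2]-[.506,-.319])@R.T;print('tray frame',T.min(0),T.max(0))
st()
```

```text
403 [ 0.43432332 -0.42124898  0.00914552] [ 0.59595738 -0.261206    0.05835517]
((515.029052734375, -328.2441101074219), (180.39804077148438, 112.46558380126953), 58.410552978515625)
top plane [-0.02436709 -0.05740106  0.04409025] 0.04995221977449847
tray frame [-0.03760176 -0.08365404] [0.09656787 0.09497111]
t 14.03 p [ 0.5796 -0.3493  0.2548] z [-0.85   0.303 -0.431] yhead 70.32 q [-0.61   0.846  1.008 -0.348  2.367 -1.941] F [-0.1 -0.   0.2] open 0.651 ff 0.0
```

Run:
```python
from h import *
p,d,W,c,f=cam('scene')
m=(W[...,2]>.036)&(W[...,2]<.08)&(p.min(2)>90)&(W[...,0]>.38)&(W[...,0]<.65)&(W[...,1]<-.2)&(W[...,1]>-.45)
Q=W[m]
print(len(Q),np.percentile(Q,[1,99],axis=0))
th=np.radians(-62);R=np.array([[np.cos(th),np.sin(th)],[-np.sin(th),np.cos(th)]])
T=(Q[:,:2]-[.506,-.319])@R.T;print('tray frame',np.percentile(T,[1,99],axis=0))
print(ctrl.sign_off())
```

```text
206 [[ 0.46954052 -0.35412391  0.03663968]
 [ 0.57175433 -0.29903699  0.05597526]]
tray frame [[-0.03021132 -0.02601105]
 [ 0.05588437  0.05537634]]
the job is handed in; nothing more can be done
None
```

The job is handed in, with no verdict reported back: the door is open about square, the charger is lying flat and released inside the tray, and the last pictures show the night-light still plugged in and the glass, bottle and mug standing where they were.

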